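# Set the hollow eyelet setter over the anvil pin and hold it pressed

## Task

Pull the eyelet setter (the hand tool with the straight thick wooden handle, not the ball-headed stamp beside it) up out of the tool block and carry it to the little eyelet anvil. Set its hollow foot on the anvil's pin, which it hides, sliding it about as needed until it drops over the pin, then press the setter straight down until the anvil's sprung ring is fully home. Finish while still holding the setter and keeping the ring pressed down; do not let go, and leave the stamp, glue bottle, tape roll and weight where they are.

Things in the scene. Friction and masses are not known exactly. Their poses are not given: they have to be found in the camera images.
- setter: the eyelet setter: loose round upright hand tool, 165 mm long, 0.2 to 0.33 kg; yaw does not matter. Origin: centre of its underside, z up along it. Steel foot 44 mm in diameter up to 28 mm, thin neck, brass collar (32 mm in diameter) at 46 to 54 mm, straight pale-wood handle 28 mm in diameter up to 160 mm, flat steel cap. Starts upright in one bore of the block; grip the handle at 115 to 140 mm
- setter_foot (a point): centre of the setter's underside (same point as its origin): mouth of the blind central hole in its foot, 10 mm in diameter and 22 mm deep
- block: fixed wooden tool block, 84 (x) x 190 (y) x 60 (z) mm; origin: centre of its underside. Two round bores, 52 mm in diameter and 50 mm deep (floor 10 mm above the table), at y = +47.5 and -47.5 mm: the setter stands in either one, the stamp in the other. A tool must rise 50 mm to leave its bore
- anvil: fixed eyelet anvil: plywood board 130 x 130 x 18 mm with a dark steel disc on it (68 mm in diameter, top 34 mm above the table); origin: centre of the board's underside, z up. On its axis rises a fixed pin, with a sprung steel ring around it (outer diameter 54 mm, hole 13 mm), top 50 mm above the table when up, 44 mm when fully down
- pin_tip (a point): centre of the tip of the anvil's fixed brass pin, 58 mm above the table; pin 8 mm in diameter, its top 3 mm bevelled to 6 mm. The setter's underside is 58 mm above the table while it stands on the tip, 50 mm once it has dropped over the pin and rests on the raised ring
- ring (a joint): how far the anvil's sprung ring is pressed down: 0 = up, 0.006 m = fully home against its stop. Its spring needs about 5 N to start and 11 N at the end, so the setter's own weight does not press it
- stamp: bystander: a hand stamp with a ball head, standing in the other bore: brass foot 44 mm in diameter, thin steel shank, wooden ball 42 mm in diameter, 101 mm tall (111 mm above the table in its bore); origin: centre of its underside
- glue: bystander: grey plastic glue bottle with a red cap, 56 mm in diameter, 130 mm tall; origin: centre of its underside
- tape: bystander: cardboard tape roll lying flat, 68 mm in outer diameter, 22 mm high; origin: centre of its underside
- weight: bystander: dark steel weight, 50 x 90 x 40 mm; origin: centre of its underside
Things that resemble listed ones, but are neither listed nor needed, are in the scene too. Several things look just like the anvil: the one meant starts farthest to the robot's right.

How it is judged:
By the outcome, as a careful person would: the job done as asked, in the order asked, and still so for the second after the job is handed in, while the arm keeps its last pose, push and grip.
It also fails if it takes over 45 s, if anything falls off the work surface, if the arm or the gripper's body presses on something with over 40 N, if the wrist force passes 120 N, or if a joint passes its speed limit or range.

## Robot

A 6-joint arm with a two-finger parallel gripper is mounted at the origin on the work surface. World frame = base frame: x ahead of the robot, y to its left, z up, the work surface at z = 0. Lengths are in m, angles in rad, forces in N, time in s.
With the tool pointing down it reaches from about 0.275 to 0.975 m from the base axis. Payload 8.4 kg.
Tool frame: the origin (TCP) lies midway between the tips of the shut fingers; the grasp point (between the pads) lies 19 mm behind it (tcp_to_grasp is the distance from the TCP to the grasp point, in m); z points along the fingers, y is the line along which they close (so a half turn about z gives the same grasp; the last joint's range is limited). The gripper opens to 92 mm and grips with 3 to 60 N. Pads are 20 mm wide; open, the fingers measure 128 mm over their backs; the gripper's body (75 mm by 189 mm) begins 69 mm behind the grasp point.
Start: joints at [1.249, 0.353, 1.633, -0, 1.155, -0.002], TCP at [0.196, 0.593, 0.215] pointing down, gripper open.
Joint ranges: [-2.63, 2.63], [-0.92, 2.1], [0.06, 2.66], [-1.3, 4.44], [0, 2.69], [-3.02, 3.02]. Speed limits (rad/s): [2.22, 2.22, 2.79, 3.14, 3.14, 3.14].

## Interface

Orientations are given as a unit quaternion [w, x, y, z].
In Python, from rig import observe, capture, camera_model, finish_job, tcp_to_grasp gives the robot as it stands.
- The arm moves only by the tool carry_out, never from a script. Its argument "increments" is a list of rows, each an object of numbers: "x", "y", "z": the shift along the world's x, y, z in mm; "ax", "ay", "az": the turn, a rotation vector about the world's x, y, z in rad; "fingers": the closure in counts, from 0 (fully open) to 255 (shut). In form: [{"x": .., "y": .., "z": .., "ax": .., "ay": .., "az": .., "fingers": ..}, ...]. A call has 1 to 20 rows; each row shifts and turns the commanded pose from where the row before left it; what a row does not reach is not made up. A row lasts 1/8 s, in which the tool goes at most 62.5 mm and 10.7 degrees, less where a joint would pass 70% of its speed; a pose out of reach is approached as far as the arm can. A call is refused whole if a number of a shift passes 62.5 or a number of a turn 0.188, either way. A call with a gripper value outside its range is refused whole. The fingers move at their own pace and stop on an object; the grip force is fixed at half the most. Time passes only in rows, so rows that do not move let the fingers close. It gives the time, the measured TCP pose, the force, the opening and the grip force at its end, in the units of the state.
- observe(): the state, without advancing time (a new reading comes with each control period).
- capture(name): name is "scene" or "top"; returns the picture (480x640x3 uint8, blue, green, red); there is no depth.
- camera_model(name): a dict with "mtx" (3x3 intrinsics, pixels), "k1" (the pictures are not rectified: a ray, as slopes to the right and down, at radius r is drawn at 1 + k1 r^2 times it, then the intrinsics apply), "view" (4x4, takes a point from world to camera coordinates). Camera axes: x right, y up, looking along -z (the intrinsics and any distortion apply to the point x, -y, -z); pixel columns grow to the right and rows downward; lengths in m; the calibration is good to about 2 mm. A picture is of the moment at which its call begins. camera_model takes no time and is no camera call.
- finish_job(): hands the job in; it is judged then, once.
The state is a dict: "time_s": time; "joint_positions": joint angles; "dq": joint speeds; "joint_efforts": joint torques, N m; "eef_pos": TCP position; "tcp_rot": TCP orientation; "force": force on the tool from outside, world axes, zero at the start; "moment": the same for the moment, N m; "gripper_width": finger opening in m; "grasp_force": force on a finger pad.
Only numpy, scipy, OpenCV 4.12 (cv2) and the standard library are available. Lean on these libraries where they do the work, as an engineer would, in place of code of your own. Each camera call takes 0.05 s, during which the arm holds its last target. There are 200 camera calls.

## Working session

There is one attempt and no reset: what is moved stays moved. The work goes in short steps, Python scripts to look and compute and a tool call to move; the robot and the scene stay as the last step left them, time stands still between calls to the robot, and variables do not carry over. Pictures are saved under pics/ and viewed, at most 10 in all, crops included, and the job is handed in when it is done.

Besides the shell and the picture viewer there is one more tool, called after "Request:" as name([rows], argument=value, ...), one row to a line, values as JSON. carry_out: Moves the arm, as the interface text tells. Its arguments: {"type":"object","properties":{"increments":{"type":"array"}},"required":["increments"]}

```bash
mkdir -p pics; cat > h.py <<'E'
import numpy as np, cv2
from rig import *
def ray(name,u,v):
    c=camera_model(name);K=np.array(c["mtx"]);V=np.array(c["view"]);k=c["k1"]
    d=np.array([(u-K[0,2])/K[0,0],(v-K[1,2])/K[1,1]]);s=d.copy()
    for _ in range(30): s=d/(1+k*(s@s))
    R=V[:3,:3];o=-R.T@V[:3,3];return o,R.T@np.array([s[0],-s[1],-1])
def at(name,u,v,z):
    o,d=ray(name,u,v);return o+d*(z-o[2])/d[2]
def px(name,P):
    c=camera_model(name);K=np.array(c["mtx"]);V=np.array(c["view"])
    p=V[:3,:3]@np.array(P)+V[:3,3];s=np.array([p[0],-p[1]])/-p[2];s=s*(1+c["k1"]*(s@s))
    return K[:2,:2]@s+K[:2,2]
E
python3 - <<'E'
from h import *
for n in("scene","top"):
    cv2.imwrite(f"pics/{n}0.png",capture(n)); print(n,ray(n,320,240))
o=observe();print(o["eef_pos"],o["tcp_rot"],o["force"],tcp_to_grasp,o["time_s"])
E
```

```text
scene (array([1.18840087, 0.16681564, 0.80717027]), array([-0.65593656, -0.23444978, -0.71755814]))
top (array([ 0.33051289, -0.08707638,  1.22034904]), array([ 0.14561527,  0.01868217, -0.98920322]))
[0.19632209 0.59290133 0.2139469 ] [-1.10708298e-04  1.59228630e-01  9.87241540e-01 -6.10922039e-04] [-0.25647996  0.34715569 -0.36005712] 0.0187 0.1
```

View pics/scene0.png

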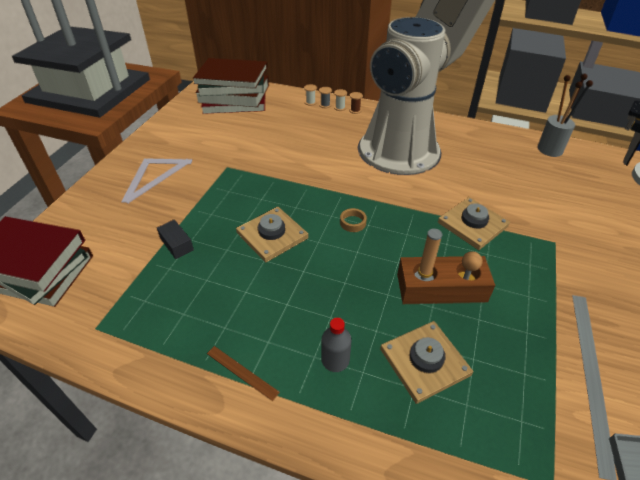

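View pics/top0.png

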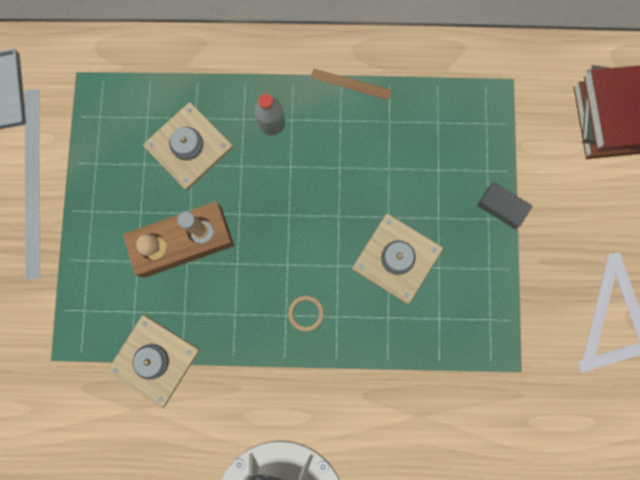

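The scene view shows the setter at (430,240), cap near (434,234), and the stamp's ball at (472,261). In the top view the setter's cap is at (187,219) and the ball at (148,244).

The anvil candidates in the top view are A (185,142), B (150,362) and C (399,257). Image right should be the robot's right (-y), which makes C the one meant. I'll check that with coordinates and a crop.

```bash
python3 - <<'E'
from h import *
for p in((185,142),(150,362),(399,257)): print("anvil",p,at("top",*p,.058).round(3))
print("C from scene", at("scene",272,219,.058).round(4))
print("cap top",at("top",187,219,.175).round(4),"cap scene",at("scene",434,234,.175).round(4))
print("stamp",at("top",148,244,.09).round(3))
t=capture("top");s=capture("scene")
f=lambda im,x,y:cv2.resize(im[y:y+75,x:x+100],(400,300),interpolation=cv2.INTER_CUBIC)
cv2.imwrite("pics/c1.png",np.vstack([np.hstack([f(t,350,220),f(t,140,190)]),np.hstack([f(s,222,190),f(s,385,220)])]))
E
```

```text
anvil (185, 142) [0.69  0.204 0.058]
anvil (150, 362) [0.266 0.245 0.058]
anvil (399, 257) [ 0.472 -0.215  0.058]
C from scene [ 0.4761 -0.2106  0.058 ]
cap top [0.5162 0.1629 0.175 ] cap scene [0.5194 0.1662 0.175 ]
stamp [0.483 0.254 0.09 ]
```

View pics/c1.png

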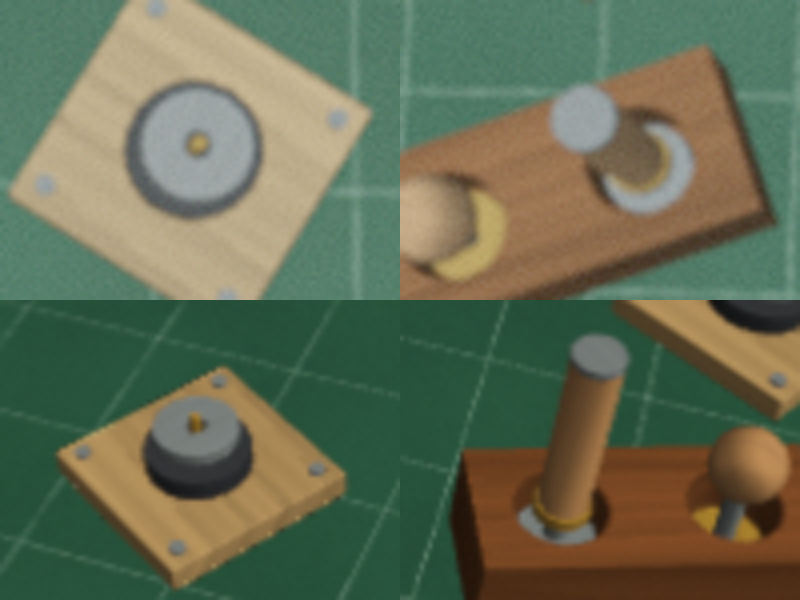

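The crop confirms C: it has a pin, ring and disc, and sits at y=-0.21, against +0.20 and +0.25 for the other two. The setter is the straight handle with a flat cap. Next I'll refine both positions using the two views together.

```bash
cat >> h.py <<'E'
def tri(a,b):
    A=np.zeros((3,3));c=np.zeros(3)
    for n,q in(("top",a),("scene",b)):
        o,d=ray(n,*q);d=d/np.linalg.norm(d);M=np.eye(3)-np.outer(d,d);A+=M;c+=M@o
    return np.linalg.solve(A,c)
E
python3 - <<'E'
from h import *
print("cap",tri((185.9,219.3),(434.7,233.7)).round(4),at("top",185.9,219.3,.175).round(4),at("scene",434.7,233.7,.175).round(4))
print("pin",tri((399.3,255.8),(271.1,218)).round(4),at("top",399.3,255.8,.058).round(4),at("scene",271.1,218,.058).round(4))
E
```

```text
cap [0.5159 0.1664 0.1726] [0.5157 0.1648 0.175 ] [0.5181 0.1674 0.175 ]
pin [ 0.4741 -0.2149  0.0583] [ 0.4745 -0.2158  0.058 ] [ 0.4736 -0.2141  0.058 ]
```

Request:
carry_out([
  {"z": 10, "az": -0.055},
  {"x": 20, "y": -27, "z": 10, "az": -0.055},
  {"x": 20, "y": -27, "z": 10, "az": -0.055},
  {"x": 20, "y": -27, "z": 10, "az": -0.055},
  {"x": 20, "y": -27, "az": -0.055},
  {"x": 20, "y": -27, "az": -0.055},
  {"x": 20, "y": -27, "az": -0.055},
  {"x": 20, "y": -27, "az": -0.055},
  {"x": 20, "y": -27, "az": -0.055},
  {"x": 20, "y": -27, "az": -0.055},
  {"x": 20, "y": -27, "az": -0.055},
  {"x": 20, "y": -27, "az": -0.055},
  {"x": 20, "y": -27, "az": -0.055},
  {"x": 20, "y": -27, "az": -0.055},
  {"x": 20, "y": -27, "az": -0.055},
  {"x": 20, "y": -27, "az": -0.055},
  {"x": 20, "y": -24},
  {},
  {},
])

```text
invalid input
```

Request:
carry_out([
  {"x": 0, "y": 0, "z": 10, "ax": 0, "ay": 0, "az": -0.055, "fingers": 0},
  {"x": 20, "y": -27, "z": 10, "ax": 0, "ay": 0, "az": -0.055, "fingers": 0},
  {"x": 20, "y": -27, "z": 10, "ax": 0, "ay": 0, "az": -0.055, "fingers": 0},
  {"x": 20, "y": -27, "z": 10, "ax": 0, "ay": 0, "az": -0.055, "fingers": 0},
  {"x": 20, "y": -27, "z": 0, "ax": 0, "ay": 0, "az": -0.055, "fingers": 0},
  {"x": 20, "y": -27, "z": 0, "ax": 0, "ay": 0, "az": -0.055, "fingers": 0},
  {"x": 20, "y": -27, "z": 0, "ax": 0, "ay": 0, "az": -0.055, "fingers": 0},
  {"x": 20, "y": -27, "z": 0, "ax": 0, "ay": 0, "az": -0.055, "fingers": 0},
  {"x": 20, "y": -27, "z": 0, "ax": 0, "ay": 0, "az": -0.055, "fingers": 0},
  {"x": 20, "y": -27, "z": 0, "ax": 0, "ay": 0, "az": -0.055, "fingers": 0},
  {"x": 20, "y": -27, "z": 0, "ax": 0, "ay": 0, "az": -0.055, "fingers": 0},
  {"x": 20, "y": -27, "z": 0, "ax": 0, "ay": 0, "az": -0.055, "fingers": 0},
  {"x": 20, "y": -27, "z": 0, "ax": 0, "ay": 0, "az": -0.055, "fingers": 0},
  {"x": 20, "y": -27, "z": 0, "ax": 0, "ay": 0, "az": -0.055, "fingers": 0},
  {"x": 20, "y": -27, "z": 0, "ax": 0, "ay": 0, "az": -0.055, "fingers": 0},
  {"x": 20, "y": -27, "z": 0, "ax": 0, "ay": 0, "az": -0.055, "fingers": 0},
  {"x": 20, "y": -22, "z": 0, "ax": 0, "ay": 0, "az": 0, "fingers": 0},
  {"x": 0, "y": 0, "z": 0, "ax": 0, "ay": 0, "az": 0, "fingers": 0},
  {"x": 0, "y": 0, "z": 0, "ax": 0, "ay": 0, "az": 0, "fingers": 0},
])

```text
time_s: 2.58
eef_pos: [0.5159, 0.1666, 0.2544]
tcp_rot: [-0.0, 0.565, 0.825, -0.0]
force: [-0.5, -0.3, 0.3]
gripper_width: 0.0921
grasp_force: 0.0
```

Request:
carry_out([
  {"x": 0, "y": 0, "z": -27, "ax": 0, "ay": 0, "az": 0, "fingers": 0},
  {"x": 0, "y": 0, "z": -27, "ax": 0, "ay": 0, "az": 0, "fingers": 0},
  {"x": 0, "y": 0, "z": -27, "ax": 0, "ay": 0, "az": 0, "fingers": 0},
  {"x": 0, "y": 0, "z": -27, "ax": 0, "ay": 0, "az": 0, "fingers": 0},
  {"x": 0, "y": 0, "z": -27, "ax": 0, "ay": 0, "az": 0, "fingers": 0},
  {"x": 0, "y": 0, "z": 0, "ax": 0, "ay": 0, "az": 0, "fingers": 0},
  {"x": 0, "y": 0, "z": 0, "ax": 0, "ay": 0, "az": 0, "fingers": 100},
  {"x": 0, "y": 0, "z": 0, "ax": 0, "ay": 0, "az": 0, "fingers": 140},
  {"x": 0, "y": 0, "z": 0, "ax": 0, "ay": 0, "az": 0, "fingers": 255},
  {"x": 0, "y": 0, "z": 0, "ax": 0, "ay": 0, "az": 0, "fingers": 255},
  {"x": 0, "y": 0, "z": 0, "ax": 0, "ay": 0, "az": 0, "fingers": 255},
  {"x": 0, "y": 0, "z": 0, "ax": 0, "ay": 0, "az": 0, "fingers": 255},
  {"x": 0, "y": 0, "z": 0, "ax": 0, "ay": 0, "az": 0, "fingers": 255},
  {"x": 0, "y": 0, "z": 0, "ax": 0, "ay": 0, "az": 0, "fingers": 255},
])

```text
time_s: 4.32
eef_pos: [0.5165, 0.1663, 0.1195]
tcp_rot: [-0.0, 0.565, 0.825, -0.0]
force: [-0.7, -0.6, -0.0]
gripper_width: 0.0277
grasp_force: 30.0
```

Request:
carry_out([
  {"x": 0, "y": 0, "z": 10, "ax": 0, "ay": 0, "az": 0, "fingers": 255},
  {"x": 0, "y": 0, "z": 10, "ax": 0, "ay": 0, "az": 0, "fingers": 255},
  {"x": 0, "y": 0, "z": 15, "ax": 0, "ay": 0, "az": 0, "fingers": 255},
  {"x": 0, "y": 0, "z": 15, "ax": 0, "ay": 0, "az": 0, "fingers": 255},
  {"x": 0, "y": 0, "z": 15, "ax": 0, "ay": 0, "az": 0, "fingers": 255},
  {"x": 0, "y": 0, "z": 15, "ax": 0, "ay": 0, "az": 0, "fingers": 255},
  {"x": 0, "y": 0, "z": 10, "ax": 0, "ay": 0, "az": 0, "fingers": 255},
  {"x": 0, "y": 0, "z": 0, "ax": 0, "ay": 0, "az": 0, "fingers": 255},
  {"x": 0, "y": 0, "z": 0, "ax": 0, "ay": 0, "az": 0, "fingers": 255},
])

```text
time_s: 5.45
eef_pos: [0.5162, 0.1662, 0.2091]
tcp_rot: [-0.0, 0.565, 0.825, -0.0]
force: [0.5, -0.2, -2.5]
gripper_width: 0.0273
grasp_force: 30.0
```

```bash
python3 - <<'E'
from h import *
o=observe();print(o["eef_pos"],o["force"],o["moment"],o["gripper_width"])
t=capture("top");s=capture("scene")
cv2.imwrite("pics/l1.png",np.hstack([cv2.resize(im[y:y+150,x:x+100],(400,600),interpolation=cv2.INTER_CUBIC) for im,x,y in((t,140,150),(s,385,150))]))
for z in(.1,.118,.26): print(z,px("top",[*o["eef_pos"][:2],z]),px("scene",[*o["eef_pos"][:2],z]))
E
```

```text
[0.51616312 0.16624454 0.20913138] [ 0.53622191 -0.16318482 -2.51040288] [-0.0607267   0.03873158  0.06218832] 0.027335506165943314
0.1 [194.4667176  226.30425526] [427.87853871 258.28620885]
0.118 [192.32887515 224.64072519] [429.35675475 252.46140854]
0.26 [172.76689582 209.41245123] [442.46547261 200.28230109]
```

View pics/l1.png

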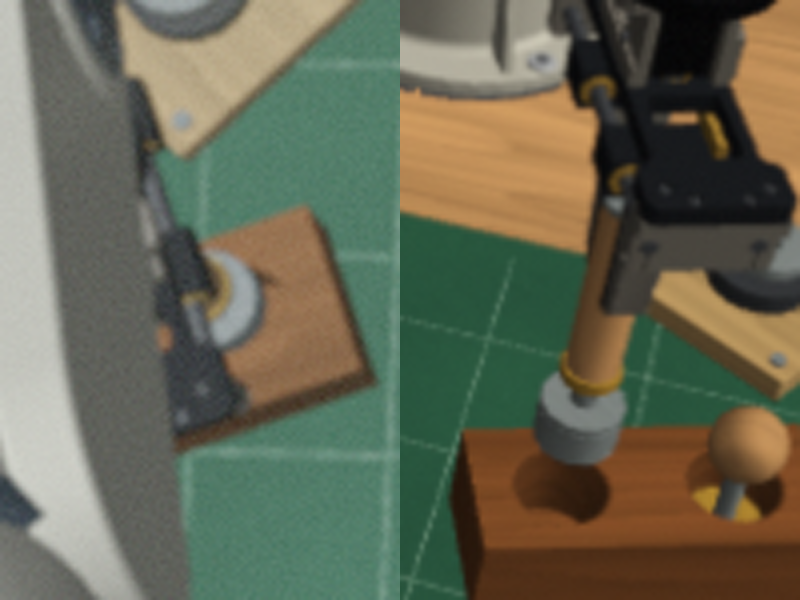

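The setter is held upright and clear of its bore, with its foot at scene (430,250), matching the prediction. The stamp hasn't moved. Now I'll carry it over to the pin.

Request:
carry_out([
  {"x": 0, "y": -12, "z": 0, "ax": 0, "ay": 0, "az": 0, "fingers": 255},
  {"x": -3, "y": -25, "z": 0, "ax": 0, "ay": 0, "az": 0, "fingers": 255},
  {"x": -3, "y": -25, "z": 0, "ax": 0, "ay": 0, "az": 0, "fingers": 255},
  {"x": -3, "y": -25, "z": 0, "ax": 0, "ay": 0, "az": 0, "fingers": 255},
  {"x": -3, "y": -25, "z": 0, "ax": 0, "ay": 0, "az": 0, "fingers": 255},
  {"x": -3, "y": -25, "z": 0, "ax": 0, "ay": 0, "az": 0, "fingers": 255},
  {"x": -3, "y": -25, "z": 0, "ax": 0, "ay": 0, "az": 0, "fingers": 255},
  {"x": -3, "y": -25, "z": 0, "ax": 0, "ay": 0, "az": 0, "fingers": 255},
  {"x": -3, "y": -25, "z": 0, "ax": 0, "ay": 0, "az": 0, "fingers": 255},
  {"x": -3, "y": -25, "z": 0, "ax": 0, "ay": 0, "az": 0, "fingers": 255},
  {"x": -3, "y": -25, "z": 0, "ax": 0, "ay": 0, "az": 0, "fingers": 255},
  {"x": -3, "y": -25, "z": 0, "ax": 0, "ay": 0, "az": 0, "fingers": 255},
  {"x": -3, "y": -25, "z": 0, "ax": 0, "ay": 0, "az": 0, "fingers": 255},
  {"x": -3, "y": -25, "z": 0, "ax": 0, "ay": 0, "az": 0, "fingers": 255},
  {"x": -3, "y": -25, "z": 0, "ax": 0, "ay": 0, "az": 0, "fingers": 255},
  {"x": 0, "y": -19, "z": -8, "ax": 0, "ay": 0, "az": 0, "fingers": 255},
  {"x": 0, "y": 0, "z": -8, "ax": 0, "ay": 0, "az": 0, "fingers": 255},
  {"x": 0, "y": 0, "z": -8, "ax": 0, "ay": 0, "az": 0, "fingers": 255},
  {"x": 0, "y": 0, "z": 0, "ax": 0, "ay": 0, "az": 0, "fingers": 255},
  {"x": 0, "y": 0, "z": 0, "ax": 0, "ay": 0, "az": 0, "fingers": 255},
])

```text
time_s: 8.05
eef_pos: [0.4747, -0.2142, 0.1856]
tcp_rot: [-0.0, 0.564, 0.826, 0.0]
force: [0.0, 0.0, -2.2]
gripper_width: 0.0276
grasp_force: 30.0
```

```bash
python3 - <<'E'
from h import *
o=observe();e=o["eef_pos"];print(e,o["force"],o["moment"],o["time_s"])
t=capture("top");s=capture("scene")
cv2.imwrite("pics/a1.png",np.hstack([cv2.resize(im[y:y+75,x:x+50],(400,600),interpolation=cv2.INTER_CUBIC) for im,x,y in((t,375,220),(s,247,175))]))
f=e[2]-.1195+.01
print("foot z",f)
a=np.linspace(0,2*np.pi,9)[:-1]
for P,r in(((e[0],e[1],f),.022),((.4741,-.2149,.05),.027),((.4741,-.2149,.034),.034)):
    q=np.array([px("scene",[P[0]+r*np.cos(k),P[1]+r*np.sin(k),P[2]]) for k in np.linspace(0,6.28,200)]);print(q.min(0),q.max(0))
E
```

```text
[ 0.47465269 -0.2142131   0.18563057] [ 0.03830874  0.04493148 -2.23797935] [-0.07985252  0.07110833  0.03403562] 8.05
foot z 0.0761305736365737
[261.07299114 206.5754706 ] [279.52838484 219.02814201]
[259.8348497  212.94525166] [282.09344184 228.23512298]
[257.58621844 215.7752175 ] [285.33171899 235.04092258]
```

View pics/a1.png

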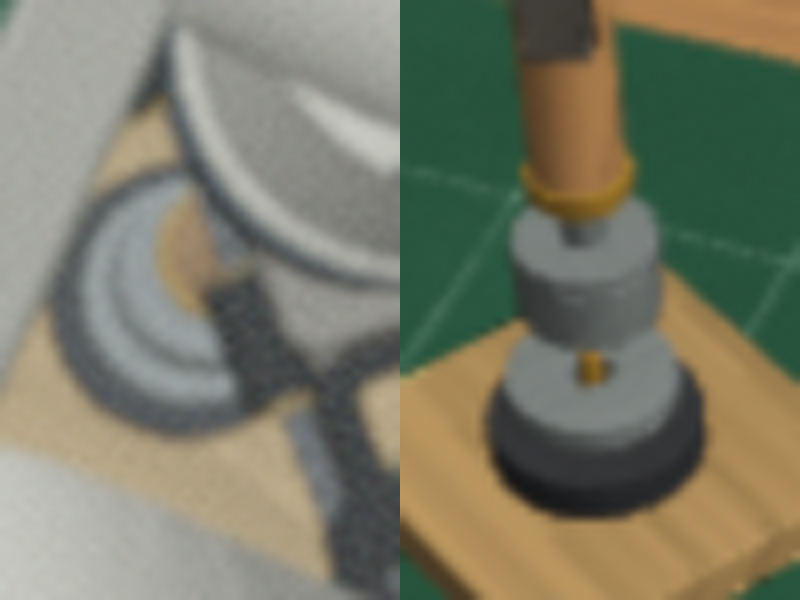

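The foot hangs over the pin, with its scene column (270.1) matching the predicted 270.3. The pin at (271.1, 220) agrees with my estimate, so I'll make a small xy correction and lower gently to the tip height.

Request:
carry_out([
  {"x": -0.6, "y": -0.7, "z": -4, "ax": 0, "ay": 0, "az": 0, "fingers": 255},
  {"x": 0, "y": 0, "z": -4, "ax": 0, "ay": 0, "az": 0, "fingers": 255},
  {"x": 0, "y": 0, "z": -4, "ax": 0, "ay": 0, "az": 0, "fingers": 255},
  {"x": 0, "y": 0, "z": -3, "ax": 0, "ay": 0, "az": 0, "fingers": 255},
  {"x": 0, "y": 0, "z": -1, "ax": 0, "ay": 0, "az": 0, "fingers": 255},
  {"x": 0, "y": 0, "z": -1, "ax": 0, "ay": 0, "az": 0, "fingers": 255},
  {"x": 0, "y": 0, "z": -1, "ax": 0, "ay": 0, "az": 0, "fingers": 255},
  {"x": 0, "y": 0, "z": -1, "ax": 0, "ay": 0, "az": 0, "fingers": 255},
  {"x": 0, "y": 0, "z": 0, "ax": 0, "ay": 0, "az": 0, "fingers": 255},
  {"x": 0, "y": 0, "z": 0, "ax": 0, "ay": 0, "az": 0, "fingers": 255},
])

```text
time_s: 9.4
eef_pos: [0.4742, -0.2155, 0.1666]
tcp_rot: [0.0, 0.565, 0.825, 0.0]
force: [1.3, -0.7, -2.3]
gripper_width: 0.0274
grasp_force: 30.0
```

Request:
carry_out([
  {"x": 0, "y": 0, "z": -1, "ax": 0, "ay": 0, "az": 0, "fingers": 255},
  {"x": 0, "y": 0, "z": -1, "ax": 0, "ay": 0, "az": 0, "fingers": 255},
  {"x": 0, "y": 0, "z": 0, "ax": 0, "ay": 0, "az": 0, "fingers": 255},
])

```text
time_s: 9.78
eef_pos: [0.4742, -0.2154, 0.1646]
tcp_rot: [0.0, 0.565, 0.825, 0.0]
force: [2.3, -0.6, -1.5]
gripper_width: 0.0278
grasp_force: 30.0
```

Foot is at about 55 mm with almost no lift force, so it is over the pin. There's a slight side push in +x, so I'll yield to it and go on down.

Request:
carry_out([
  {"x": 0.6, "y": -0.2, "z": 0, "ax": 0, "ay": 0, "az": 0, "fingers": 255},
  {"x": 0, "y": 0, "z": -1, "ax": 0, "ay": 0, "az": 0, "fingers": 255},
  {"x": 0, "y": 0, "z": -1, "ax": 0, "ay": 0, "az": 0, "fingers": 255},
  {"x": 0, "y": 0, "z": -1, "ax": 0, "ay": 0, "az": 0, "fingers": 255},
  {"x": 0, "y": 0, "z": 0, "ax": 0, "ay": 0, "az": 0, "fingers": 255},
  {"x": 0, "y": 0, "z": 0, "ax": 0, "ay": 0, "az": 0, "fingers": 255},
])

```text
time_s: 10.52
eef_pos: [0.4745, -0.2156, 0.1615]
tcp_rot: [-0.0, 0.565, 0.825, 0.0]
force: [2.4, -0.7, -2.6]
gripper_width: 0.0278
grasp_force: 30.0
```

Request:
carry_out([
  {"x": 0.7, "y": -0.2, "z": 0, "ax": 0, "ay": 0, "az": 0, "fingers": 255},
  {"x": 0, "y": 0, "z": -1, "ax": 0, "ay": 0, "az": 0, "fingers": 255},
  {"x": 0, "y": 0, "z": -1, "ax": 0, "ay": 0, "az": 0, "fingers": 255},
  {"x": 0, "y": 0, "z": -1, "ax": 0, "ay": 0, "az": 0, "fingers": 255},
  {"x": 0, "y": 0, "z": -1, "ax": 0, "ay": 0, "az": 0, "fingers": 255},
  {"x": 0, "y": 0, "z": 0, "ax": 0, "ay": 0, "az": 0, "fingers": 255},
  {"x": 0, "y": 0, "z": 0, "ax": 0, "ay": 0, "az": 0, "fingers": 255},
])

```text
time_s: 11.4
eef_pos: [0.475, -0.2158, 0.1577]
tcp_rot: [-0.0, 0.565, 0.825, -0.0]
force: [-2.3, 0.3, 3.2]
gripper_width: 0.0282
grasp_force: 30.0
```

The ring is taking up its spring (5.6 N over baseline), as expected for a foot at about 48 mm. Pressing on.

Request:
carry_out([
  {"x": -0.3, "y": 0, "z": -1, "ax": 0, "ay": 0, "az": 0, "fingers": 255},
  {"x": 0, "y": 0, "z": -1, "ax": 0, "ay": 0, "az": 0, "fingers": 255},
  {"x": 0, "y": 0, "z": -1, "ax": 0, "ay": 0, "az": 0, "fingers": 255},
  {"x": 0, "y": 0, "z": -1, "ax": 0, "ay": 0, "az": 0, "fingers": 255},
  {"x": 0, "y": 0, "z": 0, "ax": 0, "ay": 0, "az": 0, "fingers": 255},
  {"x": 0, "y": 0, "z": 0, "ax": 0, "ay": 0, "az": 0, "fingers": 255},
])

```text
time_s: 12.15
eef_pos: [0.475, -0.2159, 0.1539]
tcp_rot: [0.0, 0.565, 0.825, 0.0]
force: [-3.3, 1.4, 7.8]
gripper_width: 0.0275
grasp_force: 30.0
```

Request:
carry_out([
  {"x": -0.2, "y": 0, "z": -0.5, "ax": 0, "ay": 0, "az": 0, "fingers": 255},
  {"x": 0, "y": 0, "z": -0.5, "ax": 0, "ay": 0, "az": 0, "fingers": 255},
  {"x": 0, "y": 0, "z": 0, "ax": 0, "ay": 0, "az": 0, "fingers": 255},
  {"x": 0, "y": 0, "z": 0, "ax": 0, "ay": 0, "az": 0, "fingers": 255},
])

```text
time_s: 12.65
eef_pos: [0.4751, -0.216, 0.1535]
tcp_rot: [0.001, 0.565, 0.825, 0.0]
force: [-3.2, 0.8, 12.5]
gripper_width: 0.0275
grasp_force: 30.0
```

Request:
carry_out([
  {"x": 0, "y": 0, "z": -0.4, "ax": 0, "ay": 0, "az": 0, "fingers": 255},
  {"x": 0, "y": 0, "z": 0, "ax": 0, "ay": 0, "az": 0, "fingers": 255},
  {"x": 0, "y": 0, "z": 0, "ax": 0, "ay": 0, "az": 0, "fingers": 255},
  {"x": 0, "y": 0, "z": 0, "ax": 0, "ay": 0, "az": 0, "fingers": 255},
])

```text
time_s: 13.15
eef_pos: [0.4752, -0.2161, 0.1534]
tcp_rot: [0.001, 0.565, 0.825, 0.0]
force: [-4.0, 1.1, 16.2]
gripper_width: 0.028
grasp_force: 30.0
```

```bash
python3 - <<'E'
from h import *
s=capture("scene");o=observe();print(o["eef_pos"],o["force"],o["time_s"])
cv2.imwrite("pics/p1.png",cv2.resize(s[175:250,222:322],(800,600),interpolation=cv2.INTER_CUBIC))
E
```

```text
[ 0.47525352 -0.21610941  0.15342601] [-4.26960268  1.25372868 16.19463292] 13.2
```

View pics/p1.png

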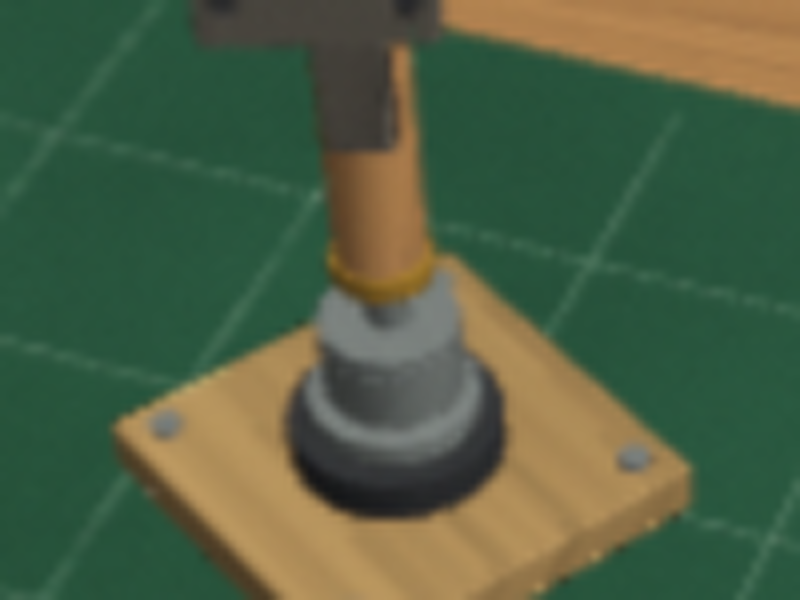

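The foot sits squarely on the ring at crop (390,400), and the setter is upright. TCP height puts the underside at about 44 mm. The push is 18.6 N over baseline against a hard stop, with no slip.

```bash
python3 -c "
from rig import *
print(finish_job())"
```

```text
the job is handed in; nothing more can be done
None
```

The setter is over the pin of the right-hand anvil and still gripped, with about 18.6 N holding the ring against its stop (underside about 44 mm above the table, no slip seen); the arm touched nothing else, and the job was handed in at about 13 s, with no verdict returned.

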